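Fit the keyed brass spacer onto the braked polishing spindle

ROBOT

A 7-joint arm with a two-finger parallel gripper is mounted at the origin on a cart in front of the work surface, level with it; the furniture and walls round the work are solid. World frame = base frame: x ahead of the robot, y to its left, z up, the work surface at z = 0. Lengths are in mm, angles in rad, forces in N, time in s.
With the tool pointing down it reaches from about 400 to 875 mm from the base axis. Payload 4.4 kg.
Tool frame: the origin (TCP) lies on the centre line of the jaws, within the pads' length; the fingertips stand 25 mm ahead of it and the grasp point (between the pads) lies 6 mm ahead of it; x points along the fingers, y is the direction in which the jaws open and shut, and the axes are right-handed (so a half turn about x gives the same grasp; the last joint's range is limited). The gripper opens to 85 mm and grips with 20 to 120 N. Pads are 22 mm wide; open, the fingers measure 114 mm over their backs; the gripper's body (76 mm by 85 mm) begins 54 mm behind the grasp point. The pads swing forward as they close: fully open they stand 13 mm farther back than shut.
Start: joints at [1.078, 0.628, 0.038, 1.517, -0.027, 0.996, -0.02], TCP at [269.101, -591.694, 256.313] pointing down, gripper open.
Joint ranges: [-3.06, 3.06], [-0.37, 2.12], [-1.25, 1.32], [0.18, 2.47], [-1.1, 4.24], [0.23, 1.98], [-2.94, 2.94]. Speed limits (rad/s): [2.57, 2.57, 3.14, 3.14, 3.14, 3.14, 3.14].

INTERFACE

Orientations are given as [roll, pitch, yaw] about the fixed x, y, z axes, in that order (R = Rz(yaw) Ry(pitch) Rx(roll)).
In Python, from cell import * gives the robot as it stands. The module is installed in compiled form; this text tells all that it offers.
- The arm moves only by the tool jog_arm, never from a script. Its argument "series" is a list of rows, each a list of 3 entries, a list of its own where there are three numbers: the turn, a rotation vector about the tool's x, y, z in degrees, then the shift along the tool's x, y, z in mm, then the gripper's target within -1 to 1 (shut at 1, half-way at 0, fully open at -1). In form: [[[rx, ry, rz], [dx, dy, dz], hand], ...]. A call has 1 to 8 rows; each row shifts and turns the commanded pose from where the row before left it, along the tool's axes as they then stand; what a row does not reach is not made up. A row lasts 1/8 s, in which the tool goes at most 62.5 mm and 10.7 degrees, less where a joint would pass 70% of its speed; a pose out of reach is approached as far as the arm can. A call is refused whole if a number of a shift passes 62.5 or a number of a turn 10.7, either way. A call with a gripper value outside its range is refused whole. The fingers move at their own pace and stop on an object; the grip force is fixed at half the most. Time passes only in rows, so rows that do not move let the fingers close. It gives the time, the measured TCP pose, the force and the opening at its end, in the units of the state.
- read_state(): the state, without advancing time (a new reading comes with each control period).
- get_image(name): name is "scene" or "top"; returns a dict with "img" (400x640x3 uint8, red, green, blue), "range_z" (400x640 float32, mm along the optical axis (not along the pixel's ray), 0 where there is no reading), "fovy" (degrees; the focal length in pixels is half the picture's height over the tangent of half this angle, whatever the lens; pixels are square), "cx", "cy" (the principal point, pixels), "cam_to_world" (4x4, takes a point from camera to world coordinates). Camera axes: x right, y up, looking along -z (the intrinsics and any distortion apply to the point x, -y, -z); pixel columns grow to the right and rows downward; lengths in mm; the calibration is good to about 2 mm. A picture is of the moment at which its call begins.
- finish_job(): hands the job in, once; it reports no verdict.
The state is a dict: "clock": time; "qpos": joint angles; "qd": joint speeds; "tau": joint torques, N m; "eef_pos": TCP position; "tool_rot": TCP orientation; "force": force on the tool from outside, world axes, zero at the start; "torque": the same for the moment, N m; "width": finger opening in mm.
Only numpy, scipy, OpenCV 4.12 (cv2) and the standard library are available. Lean on these libraries where they do the work, as an engineer would, in place of code of your own. Each camera call takes 0.05 s, during which the arm holds its last target. There are 200 camera calls.

TASK

Pick up the square brass spacer, put it the right way up over the upright steel shaft of the blue spindle, and turn it gently on the shaft until the tab in its bore drops into the shaft's keyway and the spacer sits fully home on the blue foot; then let go of it. Feel for the keyway rather than forcing the tab, and leave the brass weight, the oil vial and the tin where they stand.

Things in the scene. Friction and masses are not known exactly. Their poses are not given: they have to be found in the camera images.
- spindle: Blue round foot fixed to the bench, 90 mm across, stepped up to a 68 mm disc whose flat top lies 14 mm above the bench. A steel shaft stands on it, braked so that it does not turn. Origin on the shaft axis at bench height; z up; x points to a short red line on the disc's top.
- spindle_face (a point): Centre of the flat blue top of the foot, on the shaft axis, 14 mm above the bench: the spacer must finally rest on this face. Axes as the spindle's. Above it comes the keyed section of the shaft, 32 mm across and 16 mm tall; then a plain pilot, 14 mm across, up to 48 mm above the face.
- keyway_mouth (a point): Point on the shaft axis at the top of the keyed section, 16 mm above the face. Axes as the spindle's, not the shaft's. The one keyway is cut down the whole keyed section, 6.2 mm wide, edges barely broken, open outward from radius 10 mm. It points up to 43 degrees (0.75 rad) to either side of the red line (+x); that angle is not measured: see or feel it.
- pilot_tip (a point): Tip of the plain pilot, on the shaft axis, 48 mm above the face (62 mm above the bench). Its last 5 mm are coned, from 14 mm to 9 mm across. Axes as the spindle's.
- spacer: Loose brass spacer, 0.18 to 0.29 kg, standing on its foot: a block 44 mm square with cut corners and 34 mm tall, each of its four upright flats 28 mm wide. Origin on its axis in the plane of its foot; z up, x and y square to the flats; +x points to the red dot on its top face, right above the tab.
- spacer_center (a point): Point on the spacer's axis half-way up, 17 mm above its foot; axes as the spacer's. Upper 16 mm: plain bore 16 mm across, runs on the pilot. Lower 18 mm: bored to 34 mm, goes over the keyed section.
- spacer_foot (a point): Point on the spacer's axis in the plane of its foot. One tab, 5 mm wide and 9 mm tall, square-edged, its end flush with the foot, stands inward from the wide bore to radius 11.2 mm on the +x side. Off the keyway it rests on the keyed section, foot 16 mm above the face; within some 0.07 rad of the keyway it drops in and the foot goes down to the face.
- weight: Small brass weight with a knob, 32 mm across, 30 mm tall, loose; a bystander to leave alone. Origin at the centre of its underside.
- vial: Square glass vial of cutting oil with a grey cap, 30x34 mm, 64 mm tall, loose; a bystander to leave alone. Origin at the centre of its underside.
- tin: Open round grey metal tin, 60 mm across, 36 mm tall, loose; a bystander to leave alone. Origin at the centre of its underside.

How it is judged:
By the outcome, as a careful person would: the job done as asked, in the order asked, and still so for the second after the job is handed in, with the robot touching nothing.
It also fails if it takes over 45 s, if anything falls off the work surface, if the arm or the gripper's body presses on something with over 40 N, if the wrist force passes 120 N, or if a joint passes its speed limit or range.

## Working session

There is one attempt and no reset: what is moved stays moved. The work goes in short steps, Python scripts to look and compute and a tool call to move; the robot and the scene stay as the last step left them, time stands still between calls to the robot, and variables do not carry over. Pictures are saved under pics/ and viewed, about 8 in all and at most 12, crops included, and the job is handed in when it is done.

Besides the shell and the picture viewer there is one more tool, called after "Call:" in YAML: its name, and indented under it one key for each argument. jog_arm: Moves the arm, as the interface text tells. Its arguments: {"type":"object","properties":{"series":{"type":"array"}},"required":["series"]}

```bash
mkdir -p pics; python3 - <<'E'
from cell import *
import cv2,pickle
print(read_state())
for n in("scene","top"):
    d=get_image(n); pickle.dump(d,open(n+".pkl","wb")); cv2.imwrite(f"pics/{n}0.png",d["img"][:,:,::-1])
    print(n,{k:v for k,v in d.items() if k not in("img","range_z")})
E
```

```text
{'clock': 0.0, 'qpos': array([ 1.07820165,  0.62930909,  0.038466  ,  1.51834522, -0.02700642,
        0.99628433, -0.01998375]), 'qd': array([ 1.24389590e-03, -2.58198141e-04,  1.74395356e-04, -8.52129511e-04,
       -5.83083214e-05, -2.13339329e-03, -2.80326126e-03]), 'tau': array([-2.27560472e-04, -5.63411629e+01,  1.22629222e+00, -1.93448943e+01,
        1.09888767e-02,  1.04797538e-02,  6.43296914e-06]), 'eef_pos': array([ 268.85665955, -591.17774717,  255.42075906]), 'tool_rot': array([-1.55418271,  1.56896898,  2.01419845]), 'force': array([-0.79600283,  0.75017728,  0.03531469]), 'torque': array([-0.01626226, -0.01012443,  0.02338151]), 'width': 85.51792121815677}
scene {'fovy': 45.7908155387238, 'cx': 316.9747541218279, 'cy': 202.52002017933327, 'cam_to_world': array([[-6.08200049e-01,  4.92537924e-01, -6.22494252e-01,
        -3.11375391e+01],
       [-7.93721171e-01, -3.67504687e-01,  4.84713326e-01,
         7.14673520e+02],
       [ 9.97014042e-03,  7.88889535e-01,  6.14454146e-01,
         6.33254611e+02],
       [ 0.00000000e+00,  0.00000000e+00,  0.00000000e+00,
         1.00000000e+00]])}
top {'fovy': 44.59292113049865, 'cx': 313.2764080664255, 'cy': 197.00426967589357, 'cam_to_world': array([[-1.04642634e-02,  9.97672927e-01, -6.73738028e-02,
         5.03998551e+02],
       [-9.99473806e-01, -8.36682774e-03,  3.13385855e-02,
         2.70149607e+02],
       [ 3.07019533e-02,  6.76662863e-02,  9.97235511e-01,
         9.74008285e+02],
       [ 0.00000000e+00,  0.00000000e+00,  0.00000000e+00,
         1.00000000e+00]])}
```

View pics/top0.png

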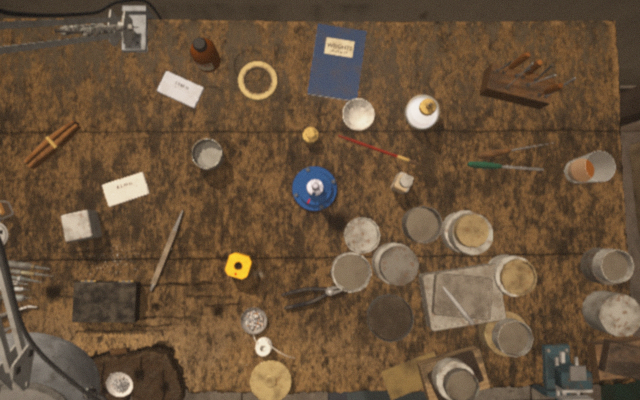

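View pics/scene0.png

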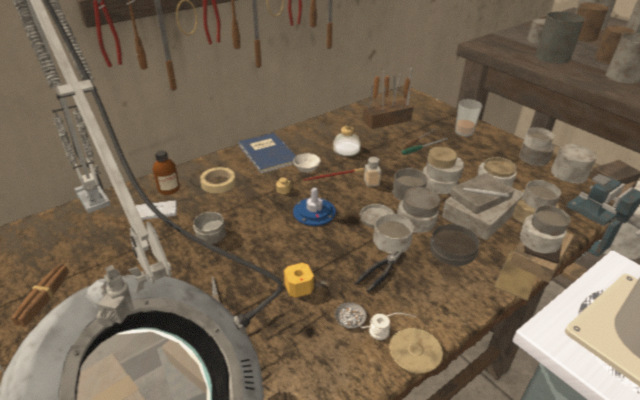

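```bash
cat > h.py <<'E'
import numpy as np,cv2,pickle
def ray(d,u,v):
    f=200/np.tan(np.radians(d["fovy"])/2); return np.array([(u-d["cx"])/f,-(v-d["cy"])/f,-1.])
def pt(d,u,v,z=None):
    T=d["cam_to_world"]; r=T[:3,:3]@ray(d,u,v); o=T[:3,3]
    s=d["range_z"][int(round(v)),int(round(u))] if z is None else (z-o[2])/r[2]
    return o+s*r
def px(d,p):
    f=200/np.tan(np.radians(d["fovy"])/2); T=d["cam_to_world"]; c=T[:3,:3].T@(np.array(p)-T[:3,3])
    return d["cx"]+f*c[0]/-c[2], d["cy"]-f*c[1]/-c[2]
def cloud(d):
    v,u=np.mgrid[:400,:640]; f=200/np.tan(np.radians(d["fovy"])/2); s=d["range_z"]
    c=np.stack([(u-d["cx"])/f*s,-(v-d["cy"])/f*s,-s],-1); T=d["cam_to_world"]
    P=c@T[:3,:3].T+T[:3,3]; P[s==0]=np.nan; return P
def crop(d,u0,v0,w,h,k,fn):
    cv2.imwrite(fn,cv2.resize(d["img"][v0:v0+h,u0:u0+w,::-1],None,fx=k,fy=k,interpolation=cv2.INTER_CUBIC))
E
python3 - <<'E'
from h import *
ims=[]
for n,sp,sc in(("top",(315,187),(238,266)),("scene",(315,207),(298,280))):
    d=pickle.load(open(n+".pkl","rb")); hsv=cv2.cvtColor(d["img"],cv2.COLOR_RGB2HSV); P=cloud(d)
    for lo,hi,c,nm in(((20,150,120),(35,255,255),sc,"spacer"),((100,130,60),(130,255,255),sp,"blue")):
        m=cv2.inRange(hsv,lo,hi)>0; w=np.zeros_like(m); w[c[1]-30:c[1]+30,c[0]-30:c[0]+30]=1; m&=w
        Q=P[m]; v,u=np.nonzero(m)
        print(n,nm,m.sum(),"uv",u.mean(),v.mean(),"z pct",np.nanpercentile(Q[:,2],[5,25,50,75,95]).round(1))
        if nm=="spacer":
            t=Q[:,2]>29; print("  top face",np.nanmean(Q[t],0),Q[t].min(0),Q[t].max(0)); 
        else:print("  ",np.nanmean(Q,0),np.nanmin(Q,0),np.nanmax(Q,0))
    for c in(sp,sc):
        r=25; ims.append(cv2.resize(d["img"][c[1]-r:c[1]+r,c[0]-r:c[0]+r,::-1],(390,290),interpolation=cv2.INTER_CUBIC) if 0 else cv2.resize(d["img"][c[1]-r:c[1]+r,c[0]-r:c[0]+r,::-1],(295,295),interpolation=cv2.INTER_CUBIC))
    # bench check
    for u,v in((280,240),(200,250),(350,210)):print("   bench",pt(d,u,v).round(1))
cv2.imwrite("pics/c1.png",np.vstack([np.hstack(ims[:2]),np.hstack(ims[2:])]))
E
```

```text
top spacer 423 uv 237.97635933806146 265.20094562647756 z pct [30.2 32.2 33.3 34.6 36.2]
  top face [438.16214935 385.56475415  33.48990347] [414.32463771 362.33407632  29.1252303 ] [461.69723901 408.83621184  39.19421912]
top blue 857 uv 312.5694282380397 185.79579929988333 z pct [ 3.4  6.  11.2 14.  16.2]
   [591.34779538 240.92820074  10.08956078] [545.4298604  195.8144936    0.80788169] [630.11170077 279.97678551  18.88405059]
   bench [484.8 306.6   0. ]
   bench [466.7 464.8  -2.5]
   bench [543.1 166.1  -0.7]
scene spacer 323 uv 297.8452012383901 273.2879256965944 z pct [30.8 32.7 33.4 34.3 35.2]
  top face [439.5035418  388.37615447  33.50651359] [414.78116511 365.66367162  29.05357873] [461.14094785 412.37844072  36.27204387]
scene blue 513 uv 313.64522417153995 213.61793372319687 z pct [ 3.5  5.3  8.8 12.9 14.6]
   [575.62805907 250.59951267   9.12236163] [543.78980914 197.30873495   2.0271421 ] [625.06200822 284.10956183  16.50969796]
   bench [559.2 346.4  -0.7]
   bench [627.8 485.3  -0.8]
   bench [547.6 174.4  -0. ]
```

View pics/c1.png

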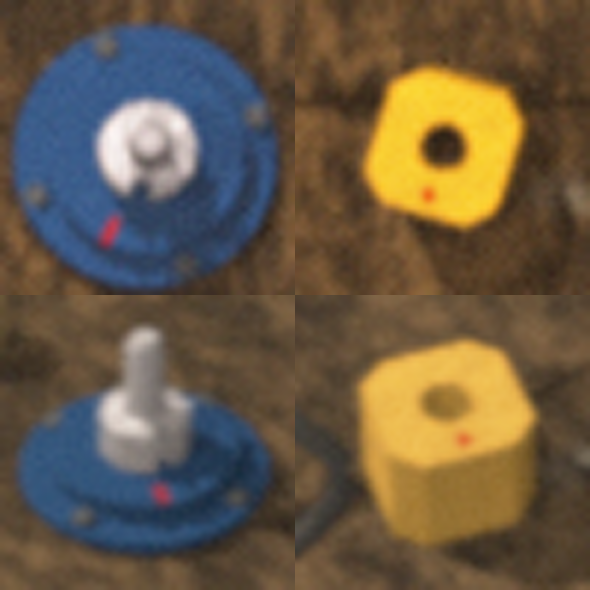

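```bash
python3 - <<'E'
from h import *
k=5.9
def g(c,x,y): return c[0]-25+(x+.5)/k-.5, c[1]-25+(y+.5)/k-.5
for n,sp,sc,pts in(("top",(315,187),(238,266),dict(key=(148,148),slot=(142,188),red=(110,231),tip=(152,141),hole=(148,146),dot=(133,195))),
                   ("scene",(315,207),(298,280),dict(key=(145,418-295),slot=(163,463-295),red=(161,493-295),tip=(146,335-295),hole=(149,402-295),dot=(169,439-295)))):
    d=pickle.load(open(n+".pkl","rb")); P={}
    for nm,z in(("key",30),("slot",30),("red",14),("tip",62)): P[nm]=pt(d,*g(sp,*pts[nm]),z)
    for nm,z in(("hole",34),("dot",34)): P[nm]=pt(d,*g(sc,*pts[nm]),z)
    for q in P:print(n,q,P[q].round(1))
    a=lambda p,q:np.arctan2(*(P[q]-P[p])[[1,0]])
    print("yaw red",a("key","red"),"slot",a("key","slot"),"spacer",a("hole","dot"))
    # blue circle fit & spacer mask rect
    hsv=cv2.cvtColor(d["img"],cv2.COLOR_RGB2HSV)
    C=cloud(d); m=(cv2.inRange(hsv,(20,120,90),(35,255,255))>0)&(abs(C[...,2]-33.5)<4)&(np.hypot(C[...,0]-438,C[...,1]-386)<40)
    v,u=np.nonzero(m); X=np.array([pt(d,a,b,34)[:2] for a,b in zip(u,v)],np.float32)
    print("rect",cv2.minAreaRect(X))
E
```

```text
top key [587.9 237.6  30. ]
top slot [574.7 239.7  30. ]
top red [561.6 250.   14. ]
top tip [587.3 237.4  62. ]
top hole [438.2 386.1  34. ]
top dot [422.6 390.9  34. ]
yaw red 2.69973977887871 slot 2.9825692920439466 spacer 2.8426408429212264
rect ((437.6576232910156, 385.7772521972656), (43.26602554321289, 42.621971130371094), 72.69303894042969)
scene key [583.7 243.3  30. ]
scene slot [559.9 253.6  30. ]
scene red [562.8 252.1  14. ]
scene tip [588.1 239.8  62. ]
scene hole [438.9 388.6  34. ]
scene dot [423.6 392.5  34. ]
yaw red 2.7453767430046723 slot 2.7338869259844953 spacer 2.89282719019377
rect ((438.58319091796875, 388.8495788574219), (42.49826431274414, 40.82880401611328), 73.2049331665039)
```

```bash
cat >> h.py <<'E'
from scipy.spatial.transform import Rotation as Ro
def R_(s): return Ro.from_euler('xyz',s["tool_rot"]).as_matrix()
def st():
    from cell import read_state
    s=read_state(); R=R_(s)
    print("t",s["clock"],"tcp",s["eef_pos"].round(1),"yaw_y",round(float(np.arctan2(R[1,1],R[0,1])),4),"down",R[:,0].round(3),"F",s["force"].round(1),"M",s["torque"].round(2),"w",round(s["width"],1),"q",s["qpos"].round(2))
    return s,R
E
python3 - <<'E'
from h import *
s,R=st(); print(R.round(3))
for n in("top","scene"):
    C=cloud(pickle.load(open(n+".pkl","rb"))).reshape(-1,3); 
    for z0,z1 in((70,150),(150,400),(400,900)):
        m=(C[:,2]>z0)&(C[:,2]<z1)&(C[:,0]<900)&(C[:,0]>-100)
        if m.sum():
            H,_,_=np.histogram2d(C[m,0],C[m,1],bins=[np.arange(-100,901,100),np.arange(-700,1001,100)]); print(n,z0,z1); print([(int(-100+100*i),int(-700+100*j),int(H[i,j])) for i,j in np.argwhere(H>8)])
print("tool-frame vec to via/above", R.T@(np.array([560,-100,250])-s["eef_pos"]), R.T@(np.array([438.3,387,200])-[560,-100,250]))
E
```

```text
t 0.1 tcp [ 268.9 -591.2  255.5] yaw_y -1.1439 down [-0.001  0.002 -1.   ] F [-0.5 -0.9 -0.4] M [ 0.05 -0.05  0.01] w 85.4 q [ 1.08  0.63  0.04  1.52 -0.03  1.   -0.02]
[[-0.001  0.414 -0.91 ]
 [ 0.002 -0.91  -0.414]
 [-1.    -0.002  0.   ]]
top 70 150
[(100, -300, 58), (200, -300, 803), (200, -200, 14), (200, -100, 906), (200, 0, 472), (300, -200, 18), (300, -100, 220), (300, 0, 19), (400, -400, 72), (400, -300, 21), (400, -100, 468), (500, -400, 34), (500, -300, 41), (500, -100, 446), (600, -400, 157), (600, -300, 112), (700, -300, 79), (700, -200, 309), (700, 0, 22), (800, -200, 215), (800, 400, 334), (800, 500, 491), (800, 600, 119)]
top 150 400
[(200, 500, 838), (200, 600, 1168), (300, 500, 503), (300, 600, 3711), (400, 600, 767), (700, 500, 39), (700, 600, 1067), (800, 500, 654), (800, 600, 436)]
top 400 900
[(400, 600, 39), (500, 600, 23), (700, 600, 239)]
scene 70 150
[(0, 0, 318), (100, -300, 308), (100, -100, 59), (100, 0, 15), (200, -300, 452), (200, -100, 611), (200, 0, 640), (300, -700, 226), (300, -600, 658), (300, -100, 138), (300, 0, 18), (400, -700, 928), (400, -600,
[... 166 characters left out ...]
(600, -300, 85), (700, -700, 366), (700, -600, 498), (700, -300, 48), (700, -200, 235), (700, 0, 11), (800, -700, 302), (800, -600, 389), (800, -200, 180), (800, 400, 230), (800, 500, 237), (800, 600, 282)]
scene 150 400
[(100, 600, 44), (200, 500, 1810), (200, 600, 12096), (200, 700, 8308), (300, 500, 254), (300, 600, 5031), (300, 700, 1396), (400, -700, 696), (400, 600, 1175), (500, -700, 218), (500, 600, 29), (600, -700, 828), (700, 500, 15), (700, 600, 240), (800, 500, 317), (800, 600, 556)]
scene 400 900
[(400, 600, 560), (500, 600, 2888), (600, 600, 526), (700, 600, 160)]
tool-frame vec to via/above [   6.04221045 -326.56324659 -468.3389713 ] [  50.86126432 -493.59635141  -90.86068273]
```

Call:
jog_arm:
  series:
    - [[-9.7,0,0],[0,0,0],-1]
    - [[-9.7,0,0],[0,0,0],-1]
    - [[-9.7,0,0],[0,0,0],-1]
    - [[-9.7,0,0],[0,0,0],-1]
    - [[-9.6,0,0],[0,0,0],-1]

```text
clock: 0.72
eef_pos: [268.9, -591.4, 255.8]
tool_rot: [-2.384, 1.57, 2.035]
force: [-0.5, -0.4, -0.4]
width: 85.1
```

```bash
python3 - <<'E'
from h import *
s,R=st(); p=s["eef_pos"]; a=np.array([540,-150,250]);b=np.array([438.3,387,130])
print(R.T@(a-p), R.T@(b-a))
E
```

```text
t 0.725 tcp [ 268.9 -591.4  255.8] yaw_y -0.2937 down [-0.     0.001 -1.   ] F [-0.5 -0.4 -0.4] M [-0.01  0.02 -0.02] w 85.1 q [ 1.21  0.63 -0.19  1.51  0.14  1.01  0.69]
[   6.07452556  131.69305006 -500.98199321] [ 120.56641287 -252.73195405 -484.46072028]
```

Call:
jog_arm:
  series:
    - [[0,0,0],[0,14,-54],-1]
    - [[0,0,0],[0,14,-54],-1]
    - [[0,0,0],[0,14,-54],-1]
    - [[0,0,0],[0,14,-54],-1]
    - [[0,0,0],[0,15,-54],-1]
    - [[0,0,0],[0,15,-54],-1]
    - [[0,0,0],[0,15,-54],-1]
    - [[0,0,0],[0,15,-54],-1]

```text
clock: 1.72
eef_pos: [507.9, -211.5, 256.1]
tool_rot: [-1.297, 1.57, 3.116]
force: [1.6, -0.7, -0.4]
width: 85.6
```

Call:
jog_arm:
  series:
    - [[0,0,0],[0,6,-50],-1]
    - [[0,0,0],[0,-28,-54],-1]
    - [[0,0,0],[0,-28,-54],-1]
    - [[0,0,0],[0,-28,-54],-1]
    - [[0,0,0],[10,-28,-54],-1]
    - [[0,0,0],[15,-28,-54],-1]
    - [[0,0,0],[15,-28,-54],-1]
    - [[0,0,0],[15,-28,-54],-1]

```text
clock: 2.72
eef_pos: [451.5, 253.1, 200.8]
tool_rot: [0.902, 1.571, -0.968]
force: [1.0, -0.7, 0.4]
width: 85.4
```

```bash
python3 - <<'E'
from h import *
s,R=st(); p=s["eef_pos"]; b=np.array([438.3,387,110])
print(R.T@(b-p))
E
```

```text
t 2.725 tcp [451.5 253.1 200.8] yaw_y -0.2996 down [ 0. -0. -1.] F [ 1.  -0.7  0.4] M [ 0.04 -0.07  0.03] w 85.4 q [-0.4   0.52 -0.23  1.94  0.18  0.7  -1.05]
[  90.80561239  -52.19363619 -124.05039403]
```

Call:
jog_arm:
  series:
    - [[0,0,0],[10,-20,-50],-1]
    - [[0,0,0],[10,-20,-50],-1]
    - [[0,0,0],[0,0,0],-1]
    - [[0,0,0],[0,0,0],-1]

```text
clock: 3.22
eef_pos: [443.0, 358.0, 180.9]
tool_rot: [-0.138, 1.569, -2.007]
force: [1.3, -0.1, 0.7]
width: 85.1
```

```bash
python3 - <<'E'
from h import *
from cell import get_image
s,R=st(); p=s["eef_pos"]; b=np.array([438.3,387,33])
print(R.T@(b-p))
d=get_image("scene"); pickle.dump(d,open("s1.pkl","wb")); 
e=get_image("top")
a=cv2.resize(d["img"][180:330,220:380,::-1],None,fx=2.5,fy=2.5,interpolation=2);b=cv2.resize(e["img"][190:340,160:320,::-1],None,fx=2.5,fy=2.5,interpolation=2)
cv2.imwrite("pics/a1.png",np.hstack([a,b]))
E
```

```text
t 3.225 tcp [443.  358.  180.9] yaw_y -0.299 down [-0.001 -0.002 -1.   ] F [ 1.3 -0.1  0.7] M [-0.02 -0.09 -0.03] w 85.1 q [-0.59  0.62 -0.22  1.82  0.19  0.73 -1.21]
[147.84377512 -13.03242778 -26.55012842]
```

View pics/a1.png

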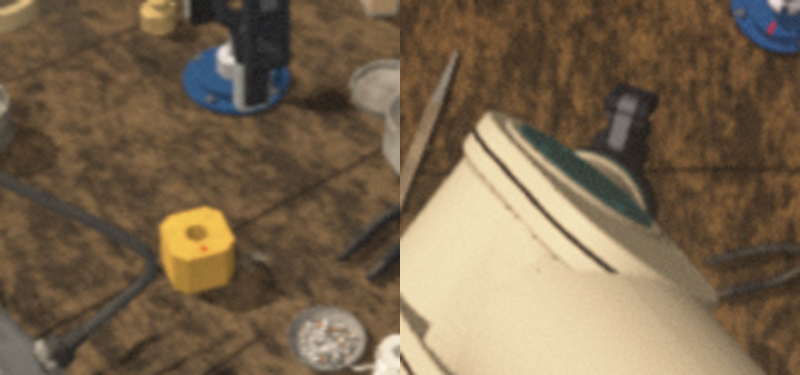

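Call:
jog_arm:
  series:
    - [[0,0,0],[30,-13,-26.5],-1]
    - [[0,0,0],[50,0,0],-1]
    - [[0,0,0],[40,0,0],-1]
    - [[0,0,0],[20,0,0],-1]
    - [[0,0,0],[10,0,0],-1]
    - [[0,0,0],[0,0,0],-1]
    - [[0,0,0],[0,0,0],-1]

```text
clock: 4.2
eef_pos: [439.5, 388.6, 32.8]
tool_rot: [2.618, 1.568, 0.747]
force: [0.1, 0.5, 0.0]
width: 85.5
```

```bash
python3 - <<'E'
from h import *
from cell import get_image
s,R=st()
d=get_image("scene"); crop(d,230,200,140,120,5,"pics/a2.png")
E
```

```text
t 4.2 tcp [439.5 388.6  32.8] yaw_y -0.2996 down [ 0.002  0.002 -1.   ] F [0.1 0.5 0. ] M [0.01 0.03 0.01] w 85.5 q [-0.68  0.86 -0.15  1.84  0.25  0.46 -1.3 ]
```

View pics/a2.png

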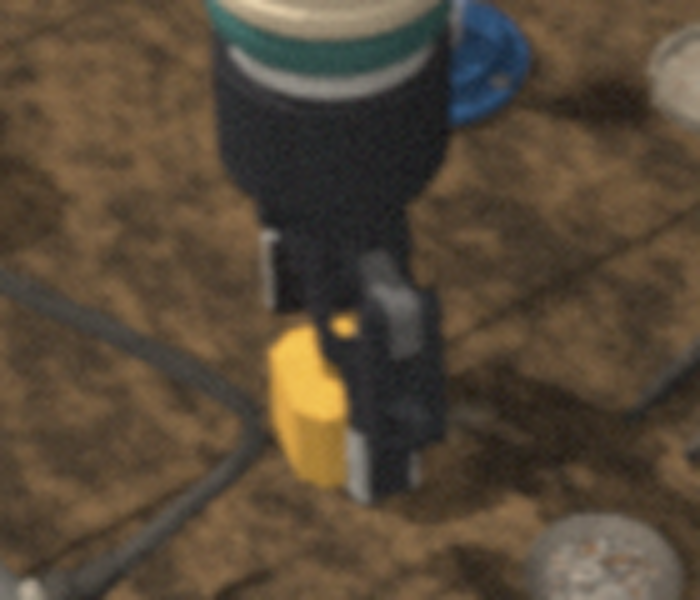

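```bash
python3 - <<'E'
from h import *
s,R=st(); d=pickle.load(open("scene.pkl","rb")); p=s["eef_pos"]
for b in(43,50,57):
  for c in(-11,11):
    q=p-R[:,1]*b+R[:,2]*c; q[2]=14; u=px(d,q); print(b,c,(u[0]-230)*5,(u[1]-200)*5)
q=px(d,[438.5,388,34]); print("block top centre",(q[0]-230)*5,(q[1]-200)*5)
E
```

```text
t 4.25 tcp [439.5 388.6  32.8] yaw_y -0.2995 down [ 0.002  0.002 -1.   ] F [-0.2 -0.2 -0.7] M [ 0.03 -0.01  0.  ] w 85.2 q [-0.68  0.86 -0.15  1.84  0.25  0.46 -1.3 ]
43 -11 348.64248627500274 500.2436210988611
43 11 410.1551742807641 483.154710662011
50 -11 355.34468192372685 515.5509639833258
50 11 417.2039798027589 498.2334276296845
57 -11 362.1349136625102 531.0593750978705
57 11 424.34465598943234 513.5086731788317
block top centre 341.41895045106196 363.5626296455493
```

Call:
jog_arm:
  series:
    - [[0,0,0],[0,0,0],1]
    - [[0,0,0],[0,0,0],1]
    - [[0,0,0],[0,0,0],1]
    - [[0,0,0],[0,0,0],1]
    - [[0,0,0],[0,0,0],1]
    - [[0,0,0],[0,0,0],1]

```text
clock: 5.0
eef_pos: [439.0, 388.3, 32.1]
tool_rot: [2.499, 1.57, 0.629]
force: [-0.6, 0.3, 6.8]
width: 43.2
```

Call:
jog_arm:
  series:
    - [[0,0,0],[-20,0,0],1]
    - [[0,0,0],[-30,0,0],1]
    - [[0,0,0],[-40,0,0],1]
    - [[0,0,0],[0,0,0],1]
    - [[0,0,0],[0,0,0],1]

```text
clock: 5.62
eef_pos: [438.3, 387.4, 121.4]
tool_rot: [-0.264, 1.57, -2.135]
force: [-0.5, -0.3, -3.3]
width: 43.0
```

```bash
python3 - <<'E'
from h import *
from cell import get_image
s,R=st()
d=get_image("scene"); pickle.dump(d,open("s2.pkl","wb"));crop(d,230,160,140,120,5,"pics/a3.png")
print(R.T@(np.array([588,239.3,s["eef_pos"][2]])-s["eef_pos"]))
E
```

```text
t 5.625 tcp [438.3 387.4 121.4] yaw_y -0.2993 down [-0.    -0.001 -1.   ] F [-0.5 -0.3 -3.3] M [ 0.   -0.03 -0.03] w 43.0 q [-0.65  0.72 -0.19  1.81  0.22  0.63 -1.27]
[3.89757840e-02 1.86696527e+02 9.73752612e+01]
```

View pics/a3.png

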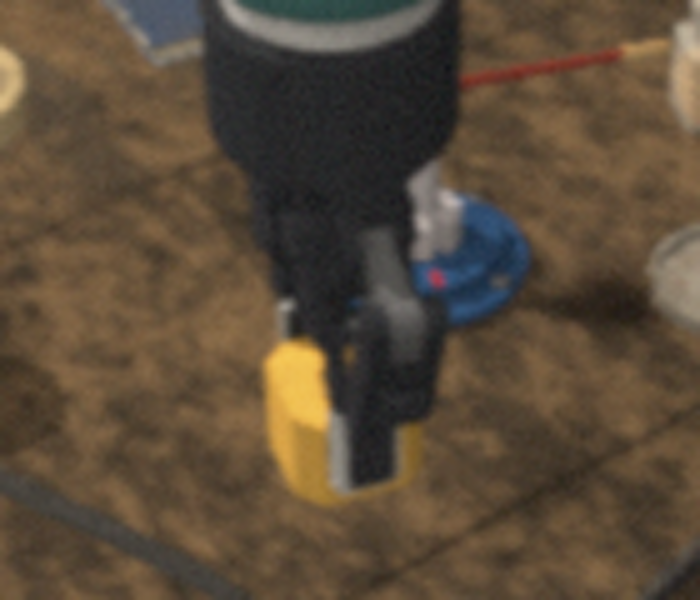

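```bash
python3 - <<'E'
from h import *
s,R=st(); d=pickle.load(open("s2.pkl","rb")); p=s["eef_pos"]
oc=[(22,14),(14,22),(-14,22),(-22,14),(-22,-14),(-14,-22),(14,-22),(22,-14)]
m=cv2.inRange(cv2.cvtColor(d["img"],cv2.COLOR_RGB2HSV),(18,140,90),(35,255,255)); m[:225]=0;m[262:]=0;m[:,:275]=0;m[:,320:]=0
v,u=np.nonzero(m); print("mask",u.min(),u.max(),v.min(),v.max(), m.sum()//255)
for c in(-3,0,3):
    U=np.array([px(d,p+R[:,1]*a+R[:,2]*(b+c)+[0,0,h]) for a,b in oc for h in(-32,2)]); print(c,U.min(0).round(1),U.max(0).round(1))
E
```

```text
t 5.675 tcp [438.  387.2 120.7] yaw_y -0.2993 down [-0.001 -0.002 -1.   ] F [ 0.1 -0.4 -2.6] M [-0.04 -0.06  0.01] w 42.8 q [-0.65  0.72 -0.19  1.82  0.22  0.63 -1.27]
mask 282 314 227 260 389
-3 [280.7 224.5] [312.1 261. ]
0 [282.5 224.1] [313.9 260.5]
3 [284.3 223.7] [315.6 260.1]
```

Call:
jog_arm:
  series:
    - [[0,0,0],[0,37.4,19.3],1]
    - [[0,0,0],[0,37.4,19.3],1]
    - [[0,0,0],[0,37.4,19.3],1]
    - [[0,0,0],[0,37.4,19.3],1]
    - [[0,0,0],[0,37.3,19.3],1]
    - [[0,0,0],[0,0,0],1]
    - [[0,0,0],[0,0,0],1]
    - [[0,0,0],[0,0,0],1]

```text
clock: 6.68
eef_pos: [587.3, 242.1, 120.8]
tool_rot: [-1.502, 1.569, 2.914]
force: [-0.1, 0.4, -3.5]
width: 42.9
```

```bash
python3 - <<'E'
from h import *
from cell import get_image
s,R=st()
d=get_image("scene"); pickle.dump(d,open("s3.pkl","wb"));crop(d,255,130,120,110,5,"pics/a4.png")
print(R.T@(np.array([588.1,239.8,s["eef_pos"][2]])-s["eef_pos"]))
p=s["eef_pos"]
oc=[(22,14),(14,22),(-14,22),(-22,14),(-22,-14),(-14,-22),(14,-22),(22,-14)]
m=cv2.inRange(cv2.cvtColor(d["img"],cv2.COLOR_RGB2HSV),(18,140,90),(35,255,255)); m[:150]=0;m[215:]=0;m[:,:290]=0;m[:,345:]=0
v,u=np.nonzero(m); print("mask",u.min(),u.max(),v.min(),v.max())
U=np.array([px(d,p+R[:,1]*a+R[:,2]*b+[0,0,h]) for a,b in oc for h in(-32,2)]); print(U.min(0).round(1),U.max(0).round(1))
print("tip expected",[(np.array(px(d,[588.1,239.8,z]))-[255,130])*5 for z in(62,40)])
E
```

```text
t 6.675 tcp [587.3 242.1 120.8] yaw_y -0.2969 down [-0.002  0.    -1.   ] F [-0.1  0.4 -3.5] M [0.11 0.02 0.03] w 42.9 q [-0.3   0.78 -0.23  1.67  0.25  0.73 -0.95]
[-0.00264377  1.44942148  2.00585178]
mask 301 327 159 186
[300.9 157. ] [326.9 185.6]
tip expected [array([296.64967647, 291.90803978]), array([296.30217727, 334.80966611])]
```

View pics/a4.png

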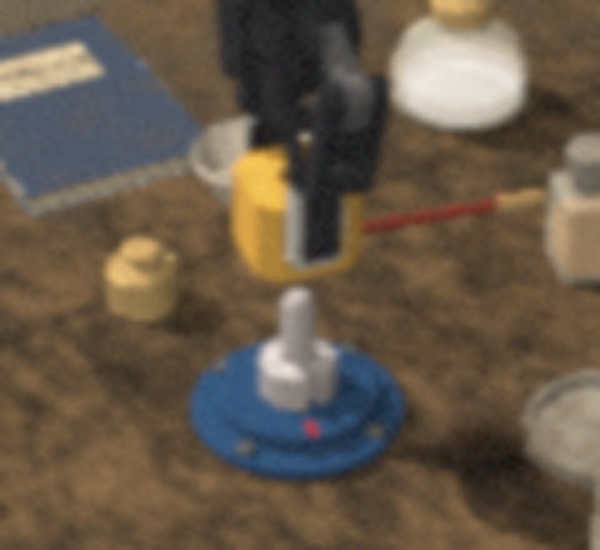

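Call:
jog_arm:
  series:
    - [[0,0,0],[0,1.4,2.2],1]
    - [[0,0,0],[12,0,0],1]
    - [[0,0,0],[12,0,0],1]
    - [[0,0,0],[0,0,0],1]
    - [[0,0,0],[0,0,0],1]

```text
clock: 7.35
eef_pos: [589.5, 238.2, 97.2]
tool_rot: [-1.257, 1.571, -3.127]
force: [0.1, -0.1, -1.5]
width: 43.1
```

```bash
python3 -c "
from h import *
s,R=st();print(R.T@(np.array([588.,239.5,s['eef_pos'][2]])-s['eef_pos']))"
```

```text
t 7.35 tcp [589.5 238.2  97.2] yaw_y -0.2992 down [-0. -0. -1.] F [ 0.1 -0.1 -1.5] M [ 0.02 -0.02  0.03] w 43.1 q [-0.3   0.81 -0.22  1.68  0.26  0.68 -0.95]
[ 3.98027309e-04 -1.78052295e+00 -7.94652495e-01]
```

Call:
jog_arm:
  series:
    - [[0,0,0],[8,0,0],1]
    - [[0,0,0],[8,0,0],1]
    - [[0,0,0],[0,0,0],1]

```text
clock: 7.72
eef_pos: [588.9, 237.8, 80.5]
tool_rot: [-0.812, 1.569, -2.682]
force: [0.4, 0.7, -2.1]
width: 43.1
```

```bash
python3 - <<'E'
from h import *
from cell import *
L=[]
for i in range(8):
    s=read_state(); L.append(s["eef_pos"]); d=get_image("scene")
L=np.array(L); print(L.round(1)); m=L.mean(0); s,R=st()
print(m,R.T@(np.array([588.,239.5,m[2]])-m))
E
```

```text
[[588.9 237.8  80.5]
 [589.2 238.   80.9]
 [589.4 238.1  81.2]
 [589.6 238.2  81.5]
 [589.7 238.3  81.6]
 [589.7 238.2  81.7]
 [589.7 238.3  81.7]
 [589.7 238.2  81.7]]
t 8.125 tcp [589.7 238.2  81.7] yaw_y -0.2993 down [ 0.  0. -1.] F [-0.7 -0.2 -2.4] M [ 0.03 -0.03  0.  ] w 43.0 q [-0.3   0.83 -0.22  1.68  0.26  0.65 -0.96]
[589.48604761 238.14491345  81.34342617] [-3.95562523e-04 -1.81952604e+00 -8.56692420e-01]
```

Call:
jog_arm:
  series:
    - [[0,0,0],[0,-2.0,-0.7],1]
    - [[0,0,0],[0,0,0],1]
    - [[0,0,0],[3,0,0],1]
    - [[0,0,0],[3,0,0],1]
    - [[0,0,0],[3,0,0],1]
    - [[0,0,0],[0,0,0],1]
    - [[0,0,0],[0,0,0],1]

```text
clock: 9.0
eef_pos: [587.8, 239.4, 72.4]
tool_rot: [-0.266, 1.571, -2.137]
force: [0.6, 0.9, -3.1]
width: 42.9
```

```bash
python3 -c "
from h import *
s,R=st();print(R.T@(np.array([588.,239.5,s['eef_pos'][2]])-s['eef_pos']))"
```

```text
t 9.0 tcp [587.8 239.4  72.4] yaw_y -0.2994 down [-0. -0. -1.] F [ 0.6  0.9 -3.1] M [-0.02 -0.03  0.01] w 42.9 q [-0.31  0.84 -0.21  1.69  0.27  0.63 -0.96]
[-4.55323094e-06  1.15589590e-01 -1.72170275e-01]
```

Call:
jog_arm:
  series:
    - [[0,0,0],[2,0,0],1]
    - [[0,0,0],[2,0,0],1]
    - [[0,0,0],[2,0,0],1]
    - [[0,0,0],[0,0,0],1]
    - [[0,0,0],[0,0,0],1]

```text
clock: 9.62
eef_pos: [588.4, 239.5, 66.4]
tool_rot: [2.229, 1.57, 0.359]
force: [3.8, 0.8, -4.4]
width: 43.2
```

Call:
jog_arm:
  series:
    - [[0,0,0],[0,0.5,-0.2],1]
    - [[0,0,0],[1.5,0,0],1]
    - [[0,0,0],[1.5,0,0],1]
    - [[0,0,0],[0,0,0],1]
    - [[0,0,0],[0,0,0],1]

```text
clock: 10.25
eef_pos: [588.5, 239.5, 63.4]
tool_rot: [2.234, 1.57, 0.364]
force: [2.6, 0.3, -1.8]
width: 43.0
```

Call:
jog_arm:
  series:
    - [[0,0,0],[1,0,0],1]
    - [[0,0,0],[1,0,0],1]
    - [[0,0,0],[0,0,0],1]
    - [[0,0,0],[0,0,0],1]

```text
clock: 10.75
eef_pos: [588.5, 239.5, 61.5]
tool_rot: [2.161, 1.57, 0.291]
force: [3.6, 0.9, -1.0]
width: 42.7
```

```bash
python3 -c "
from h import *
st()"
```

```text
t 10.75 tcp [588.5 239.5  61.5] yaw_y -0.2993 down [ 0.  0. -1.] F [ 3.6  0.9 -1. ] M [ 0.13 -0.68  0.05] w 42.7 q [-0.31  0.86 -0.21  1.69  0.27  0.62 -0.97]
```

Call:
jog_arm:
  series:
    - [[0,0,0],[1,0.4,0],1]
    - [[0,0,0],[0,0,0],1]
    - [[0,0,0],[0,0,0],1]

```text
clock: 11.12
eef_pos: [588.6, 239.2, 60.3]
tool_rot: [-0.512, 1.57, -2.383]
force: [3.6, 0.2, -0.6]
width: 42.7
```

```bash
python3 -c "
from h import *
st()"
```

```text
t 11.125 tcp [588.6 239.2  60.3] yaw_y -0.2993 down [-0. -0. -1.] F [ 3.6  0.2 -0.6] M [-0.01 -0.65  0.04] w 42.7 q [-0.31  0.86 -0.21  1.69  0.27  0.62 -0.97]
```

Call:
jog_arm:
  series:
    - [[0,0,0],[1,0.4,0],1]
    - [[0,0,0],[0,0,0],1]
    - [[0,0,0],[0,0,0],1]

```text
clock: 11.5
eef_pos: [588.7, 239.0, 59.2]
tool_rot: [-0.801, 1.57, -2.671]
force: [1.4, -0.2, -1.8]
width: 43.3
```

```bash
python3 -c "
from h import *
st()"
```

```text
t 11.5 tcp [588.7 239.   59.2] yaw_y -0.2992 down [-0.001 -0.    -1.   ] F [ 1.4 -0.2 -1.8] M [-0.05 -0.39 -0.01] w 43.3 q [-0.31  0.86 -0.21  1.69  0.27  0.61 -0.97]
```

Call:
jog_arm:
  series:
    - [[0,0,0],[1,0.2,0],1]
    - [[0,0,0],[1,0,0],1]
    - [[0,0,0],[0,0,0],1]
    - [[0,0,0],[0,0,0],1]

```text
clock: 12.0
eef_pos: [588.9, 238.9, 57.2]
tool_rot: [-0.756, 1.57, -2.626]
force: [0.7, 0.2, -3.3]
width: 43.0
```

```bash
python3 - <<'E'
from h import *
from cell import get_image
st()
d=get_image("scene"); crop(d,255,140,120,110,5,"pics/a5.png")
E
```

```text
t 12.0 tcp [588.9 238.9  57.2] yaw_y -0.2993 down [-0.001 -0.    -1.   ] F [ 0.7  0.2 -3.3] M [-0.15 -0.2   0.04] w 43.0 q [-0.31  0.87 -0.2   1.69  0.27  0.61 -0.97]
```

View pics/a5.png

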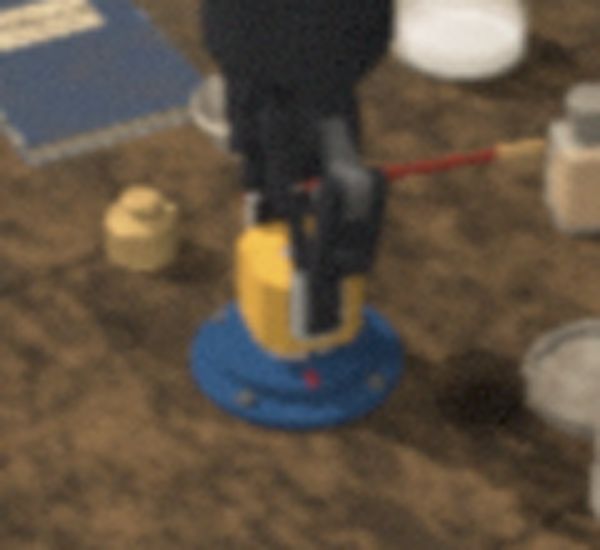

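Call:
jog_arm:
  series:
    - [[0,0,0],[1,0,0],1]
    - [[0,0,0],[1,0,0],1]
    - [[0,0,0],[1,0,0],1]
    - [[0,0,0],[1,0,0],1]
    - [[0,0,0],[0,0,0],1]
    - [[0,0,0],[0,0,0],1]

```text
clock: 12.8
eef_pos: [589.1, 238.8, 53.2]
tool_rot: [-0.458, 1.57, -2.328]
force: [1.0, -2.1, -2.8]
width: 43.1
```

```bash
python3 -c "
from h import *
st()"
```

```text
t 12.8 tcp [589.1 238.8  53.2] yaw_y -0.2994 down [-0.    -0.001 -1.   ] F [ 1.  -2.1 -2.8] M [-0.47  0.1   0.03] w 43.1 q [-0.31  0.87 -0.2   1.69  0.27  0.6  -0.97]
```

Call:
jog_arm:
  series:
    - [[0,0,0],[1,0,0.3],1]
    - [[0,0,0],[1,0,0],1]
    - [[0,0,0],[1,0,0],1]
    - [[0,0,0],[1,0,0],1]
    - [[0,0,0],[0,0,0],1]
    - [[0,0,0],[0,0,0],1]

```text
clock: 13.55
eef_pos: [589.2, 238.8, 49.3]
tool_rot: [-0.199, 1.571, -2.069]
force: [-0.3, -2.2, -3.4]
width: 42.7
```

```bash
python3 -c "
from h import *
st()"
```

```text
t 13.55 tcp [589.2 238.8  49.3] yaw_y -0.2993 down [-0. -0. -1.] F [-0.3 -2.2 -3.4] M [-0.44 -0.01  0.  ] w 42.7 q [-0.31  0.88 -0.2   1.69  0.28  0.6  -0.97]
```

Call:
jog_arm:
  series:
    - [[0,0,0],[1,0,0.3],1]
    - [[0,0,0],[1,0,0],1]
    - [[0,0,0],[0.8,0,0],1]
    - [[0,0,0],[0,0,0],1]
    - [[0,0,0],[0,0,0],1]

```text
clock: 14.18
eef_pos: [589.2, 238.7, 46.6]
tool_rot: [2.781, 1.57, 0.911]
force: [-0.4, -1.0, -2.2]
width: 42.9
```

```bash
python3 -c "
from h import *
st()"
```

```text
t 14.175 tcp [589.2 238.7  46.6] yaw_y -0.2992 down [ 0.  0. -1.] F [-0.4 -1.  -2.2] M [-0.32 -0.04  0.04] w 42.9 q [-0.31  0.88 -0.2   1.69  0.28  0.59 -0.97]
```

Down to 46.6, close to the predicted home (≈46). I'll feel for the face.

Call:
jog_arm:
  series:
    - [[0,0,0],[0.7,0,0],1]
    - [[0,0,0],[0.7,0,0],1]
    - [[0,0,0],[0,0,0],1]
    - [[0,0,0],[0,0,0],1]

```text
clock: 14.68
eef_pos: [589.2, 238.7, 46.1]
tool_rot: [2.177, 1.57, 0.307]
force: [-2.2, -2.6, 5.3]
width: 43.3
```

```bash
python3 -c "
from h import *
st()"
```

```text
t 14.675 tcp [589.2 238.7  46.1] yaw_y -0.2993 down [ 0.001  0.    -1.   ] F [-2.2 -2.6  5.3] M [-0.43  0.42  0.05] w 43.3 q [-0.31  0.88 -0.2   1.69  0.28  0.59 -0.97]
```

Call:
jog_arm:
  series:
    - [[0,0,0],[0,0,0],0.2]
    - [[0,0,0],[0,0,0],-0.3]
    - [[0,0,0],[0,0,0],-0.7]
    - [[0,0,0],[0,0,0],-0.7]
    - [[0,0,0],[0,0,0],-0.7]
    - [[0,0,0],[0,0,0],-0.7]

```text
clock: 15.42
eef_pos: [589.1, 238.6, 45.2]
tool_rot: [-2.849, 1.571, 1.564]
force: [-0.1, 0.1, 0.2]
width: 72.9
```

Call:
jog_arm:
  series:
    - [[0,0,0],[-10,0,0],-0.7]
    - [[0,0,0],[-20,0,0],-0.7]
    - [[0,0,0],[-40,0,0],-0.7]
    - [[0,0,0],[-50,0,0],-0.7]
    - [[0,0,0],[-50,0,0],-0.7]
    - [[0,0,0],[0,0,40],-0.7]
    - [[0,0,0],[0,0,50],-0.7]
    - [[0,0,0],[0,0,50],-0.7]

```text
clock: 16.42
eef_pos: [547.7, 103.6, 217.1]
tool_rot: [1.905, 1.568, 0.036]
force: [-0.7, -1.4, -0.4]
width: 72.9
```

Call:
jog_arm:
  series:
    - [[0,0,0],[0,0,50],-0.7]
    - [[0,0,0],[0,0,50],-0.7]
    - [[0,0,0],[0,0,0],-0.7]
    - [[0,0,0],[0,0,0],-0.7]

```text
clock: 16.92
eef_pos: [519.0, 9.9, 216.5]
tool_rot: [2.162, 1.568, 0.292]
force: [-0.7, 0.6, 0.1]
width: 72.4
```

```bash
python3 - <<'E'
from h import *
from cell import get_image
st(); ims=[]
for n,c in(("scene",(313,200)),("top",(315,187))):
    d=get_image(n); P=cloud(d); r=30
    ims.append(cv2.resize(d["img"][c[1]-r:c[1]+r,c[0]-r:c[0]+r,::-1],(390,390),interpolation=2))
    m=cv2.inRange(cv2.cvtColor(d["img"],cv2.COLOR_RGB2HSV),(20,140,110),(35,255,255))>0
    m&=np.hypot(P[...,0]-588,P[...,1]-239)<40; Q=P[m]; print(n,m.sum(),np.percentile(Q[:,2],[5,25,50,75,95]).round(1),np.median(Q[Q[:,2]>42],0).round(1))
cv2.imwrite("pics/f.png",np.hstack(ims))
E
```

```text
t 16.925 tcp [519.    9.9 216.5] yaw_y -0.2993 down [ 0.002  0.001 -1.   ] F [-0.7  0.6  0.1] M [ 0.04 -0.03 -0.07] w 72.4 q [ 0.13  0.51 -0.29  1.92  0.21  0.74 -0.58]
scene 131 [29.8 46.  46.9 47.6 48.7] [588.  248.4  47. ]
top 365 [45.1 46.7 47.8 48.7 50.8] [587.7 237.3  47.8]
```

View pics/f.png

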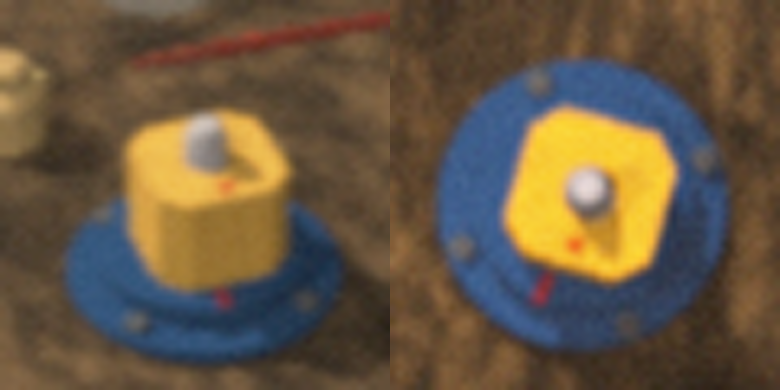

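```bash
python3 -c "
from cell import *
print(finish_job())"
```

```text
the job is handed in; nothing more can be done
None
```

The brass spacer is on the blue spindle's shaft, right way up, keyed and resting on the blue foot. The gripper has let go and moved clear. I handed the job in at about 17 s of the 45 s allowed.

**Seating:** the tab met the keyway without my turning the spacer on the shaft. I lowered it at its standing heading of about 2.84 rad and it went straight in, with side forces under 5 N.

**Home position:** the upward push from the face came with the tool 14 mm above its grasp height, which is the height of the blue face. The force reading changed by about 8 N there.

**Final picture:** the spacer's top face measures about 47 to 48 mm above the bench, against 48 mm expected. The red dot faces the keyway side, and the pilot stands clear through the bore.

**Disagreements:**
- My first reading of the keyway angle from the top camera was about 2.98 rad, off by about 0.14 rad; the fit showed about 2.84 ± 0.07.
- The two cameras differed by about 2.5 mm in y, and I went by the scene camera, which agreed with the arm.

**Bystanders:** the arm made no contact with the weight, vial or tin as far as I could tell. I did not measure their positions again at the end.

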